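Put the sugar-paste cutters away in their dishes

ROBOT

A 7-joint arm with a two-finger parallel gripper is mounted at the origin on a cart in front of the work surface, level with it; the furniture and walls round the work are solid. World frame = base frame: x ahead of the robot, y to its left, z up, the work surface at z = 0. Lengths are in mm, angles in rad, forces in N, time in s.
With the tool pointing down it reaches from about 400 to 900 mm from the base axis. Payload 5.6 kg.
Tool frame: the origin (TCP) lies at the very end of the fingers, on their centre line; the grasp point (between the pads) lies 19 mm behind it (manip.grip_point_offset is the z of the grasp point in the tool frame, in mm); z points along the fingers, y is the line along which they close (so a half turn about z gives the same grasp; the last joint's range is limited). The gripper opens to 92 mm and grips with 3 to 60 N. Pads are 20 mm wide; open, the fingers measure 128 mm over their backs; the gripper's body (75 mm by 189 mm) begins 69 mm behind the grasp point.
Start: joints at [-1.255, 0.468, -0.012, 1.603, 0.006, 1.071, -0.056], TCP at [228.289, 608.599, 214.592] pointing down, gripper open.
Joint ranges: [-2.53, 2.53], [-0.31, 2.02], [-1.57, 1.55], [0.28, 2.44], [-1.29, 4.43], [0.15, 1.84], [-2.92, 2.92]. Speed limits (rad/s): [2.57, 2.57, 3.14, 3.14, 3.14, 3.14, 3.14].

INTERFACE

Orientations are given as a rotation vector (axis times angle).
In Python, from workcell import manip, eyes gives the robot as it stands.
- The arm moves only by the shell command python3 -m handwheel 'ROWS' [FORCE]. ROWS is JSON, a list of rows, each a list of 7 numbers: the turn, a rotation vector about the world's x, y, z in units of 5 degrees (1.0 is 5 degrees), then the shift along the world's x, y, z in units of 25 mm (1.0 is 25 mm), then the opening, from -1 (shut) to 1 (fully open). In form: [[wx, wy, wz, dx, dy, dz, fingers], ...]. A call has exactly 10 rows; each row shifts and turns the commanded pose from where the row before left it; what a row does not reach is not made up. A row lasts 1/12 s, in which the tool goes at most 41.7 mm and 7.16 degrees, less where a joint would pass 70% of its speed; a pose out of reach is approached as far as the arm can. A call is refused whole if a number of a shift passes 1 or a number of a turn 1, either way. A call with a gripper value outside its range is refused whole. The fingers move at their own pace and stop on an object; FORCE is the grip in N (left out, the last holds). Time passes only in rows, so rows that do not move let the fingers close, or fill a call up. It gives the time, the measured TCP pose, the force, the opening and the grip force at its end, in the units of the state.
- manip.sense(): the state, without advancing time (a new reading comes with each control period).
- eyes.grab_frame(name): name is "side" or "top"; returns a dict with "img" (420x560x3 uint8, red, green, blue), "fx", "fy", "cx", "cy" (pixels), "eye" and "rotation" of the camera in the world. Camera axes: x right, y down, z forward; pixel columns grow to the right and rows downward; lengths in mm; the calibration is good to about 2 mm. A picture is of the moment at which its call begins. There is no depth.
- manip.sign_off(): hands the job in; it is judged then, once.
The state is a dict: "time_s": time; "joints": joint angles; "dq": joint speeds; "joint_efforts": joint torques, N m; "tool_pos": TCP position; "tool_rot": TCP orientation; "contact_force": force on the tool from outside, world axes, zero at the start; "wrist_torque": the same for the moment, N m; "gripper_width": finger opening in mm; "gripper_force": force on a finger pad.
Only numpy, scipy, OpenCV 4.12 (cv2) and the standard library are available. Lean on these libraries where they do the work, as an engineer would, in place of code of your own. Each camera call takes 0.05 s, during which the arm holds its last target. There are 200 camera calls.

TASK

Put the four open ring cutters away in the pale wooden dishes: each of the three round cutters in the round dish of its own size (smallest in smallest, middle in middle, largest in largest) and the blossom cutter in the flower-shaped dish. Each must stand the way up it is now, flat on the floor of its dish inside the rim. Leave the plunger cutter and the black-lidded pot among them standing where they are.

Things in the scene. Friction and masses are not known exactly. Their poses are not given: they have to be found in the camera images.
- cutter_small: Smallest plain tinned-steel ring cutter, open at both ends to look at, told from the other rings by its size: 36 mm across the slightly flared top, 32 mm at the bottom, 23 mm high, standing wide end up. Loose; origin at the centre of its underside on the worktop, z up. Weighs 25 to 50 g, like the other cutters.
- cutter_medium: Middle plain tinned-steel ring cutter, open at both ends to look at, told from the other rings by its size: 52 mm across, 23 mm high. Loose; origin at the centre of its underside on the worktop, z up. 
- cutter_large: Largest plain tinned-steel ring cutter, open at both ends to look at, told from the other rings by its size: 66 mm across, 22 mm high. Loose; origin at the centre of its underside on the worktop, z up. 
- cutter_blossom: Cutter ring with a flower outline of five rounded petals, 44 mm across, 20 mm high. Loose; origin at the centre of its underside on the worktop, z up. 
- plunger_cutter: Upright plunger cutter with a knob on top, 33 mm across, 57 mm high; not one of the open ring cutters, stays where it is. Loose; origin at the centre of its underside on the worktop, z up. 
- lustre_pot: Small round closed pot with a black lid, 38 mm across, 31 mm high; stays where it is. Loose; origin at the centre of its underside on the worktop, z up. 
- dish_small: Smallest round dish, 62 mm outside, 54 mm inside the rim, for the smallest ring cutter. Fixed pale wooden dish with a flat floor 3 mm above the worktop and a low rounded rim 7 mm high. Origin at the centre of its underside on the worktop, z up. 
- dish_medium: Middle round dish, 78 mm outside, 70 mm inside the rim, for the middle ring cutter. Fixed pale wooden dish with a flat floor 3 mm above the worktop and a low rounded rim 7 mm high. Origin at the centre of its underside on the worktop, z up. 
- dish_large: Largest round dish, 92 mm outside, 84 mm inside the rim, for the largest ring cutter. Fixed pale wooden dish with a flat floor 3 mm above the worktop and a low rounded rim 7 mm high. Origin at the centre of its underside on the worktop, z up. 
- dish_blossom: Flower-shaped dish with five round lobes, 80 mm outside across the lobes, 59 mm inside across the notches, for the blossom cutter, turned any way. Fixed pale wooden dish with a flat floor 3 mm above the worktop and a low rounded rim 7 mm high. Origin at the centre of its underside on the worktop, z up. 
Mind the look-alikes: they are no part of the job. Leave any blue or turquoise look-alike of the cutter_medium alone.

How it is judged (in metres and radians):
At the end, for the whole second after the job is handed in: Each cutter stands upright (within 0.08 rad) and at rest on the floor of its own dish, its underside less than 6 mm above the worktop and its centre within 12 mm (smallest 13 mm, blossom 15 mm) of the dish's centre; the plunger cutter and the pot are upright and within 20 mm of where they began (horizontal distance between cutter_small and dish_small below 0.013 m and z of cutter_small in the frame of dish_small between 0 and 0.006 m and angle between each of cutter_small, cutter_medium, cutter_large, cutter_blossom's own z axis and vertical below 0.08 rad and linear speed of each of cutter_small, cutter_medium, cutter_large, cutter_blossom below 0.02 m/s and horizontal distance between cutter_medium and dish_medium below 0.012 m and z of cutter_medium in the frame of dish_medium between 0 and 0.006 m and horizontal distance between cutter_large and dish_large below 0.012 m and z of cutter_large in the frame of dish_large between 0 and 0.006 m and horizontal distance between cutter_blossom and dish_blossom below 0.015 m and z of cutter_blossom in the frame of dish_blossom between 0 and 0.006 m and distance of each of plunger_cutter, lustre_pot from where it was at the start of the episode below 0.02 m and angle between each of plunger_cutter, lustre_pot's own z axis and vertical below 0.15 rad); the robot touches nothing.
It fails at once if the plunger cutter was moved or knocked over (distance of plunger_cutter from where it was at the start of the episode above 0.02 m or angle between plunger_cutter's own z axis and vertical above 0.4 rad).
It fails at once if the black-lidded pot was moved or knocked over (distance of lustre_pot from where it was at the start of the episode above 0.02 m or angle between lustre_pot's own z axis and vertical above 0.4 rad).
It also fails if it takes over 90 s, if anything falls off the work surface, if the arm or the gripper's body presses on something with over 40 N, if the wrist force passes 120 N, or if a joint passes its speed limit or range.

## Working session

There is one attempt and no reset: what is moved stays moved. The work goes in short steps, Python scripts to look and compute and a shell command to move; the robot and the scene stay as the last step left them, time stands still between calls to the robot, and variables do not carry over. Pictures are saved under pics/ and viewed, at most 14 in all, crops included, and the job is handed in when it is done.

```bash
mkdir -p pics; ls; python3 - <<'E'
from workcell import manip, eyes
import cv2
print(manip.sense(), manip.grip_point_offset)
for n in("top","side"):
    f=eyes.grab_frame(n); cv2.imwrite(f"pics/{n}0.png",f["img"][:,:,::-1]); print({k:v for k,v in f.items() if k!="img"})
E
```

```text
pics
{'time_s': 0.0, 'joints': array([-1.25499302,  0.46836009, -0.01160232,  1.60361962,  0.00604514,
        1.07138018, -0.05630669]), 'dq': array([-0.00048864, -0.00105695, -0.00159525, -0.00029026, -0.00052352,
       -0.00192831, -0.00060556]), 'joint_efforts': array([-1.23781032e-03, -5.20569742e+01, -1.24768959e-02, -2.43747264e+01,
       -5.65382454e-02,  1.72994589e-02,  1.43123139e-04]), 'tool_pos': array([228.12599473, 608.03791542, 213.65310141]), 'tool_rot': array([-5.60638171e-01, -3.09101050e+00,  2.71324975e-03]), 'contact_force': array([-0.2529707 ,  0.29174031, -0.84356731]), 'wrist_torque': array([-0.01193954, -0.00794883,  0.00128504]), 'gripper_force': 0.0, 'gripper_width': 92.15805736837663} -18.700000000000003
{'fx': 483.0570101309623, 'fy': 483.0570101309623, 'cx': 288.1576781698294, 'cy': 206.92259508102293, 'eye': array([ 210.26669508,   11.0608035 , 1463.39568731]), 'rotation': array([-2.14165083,  2.11575597, -0.18522752])}
{'fx': 483.06379184901596, 'fy': 483.06379184901596, 'cx': 272.46726504098876, 'cy': 212.19241363934808, 'eye': array([-138.89094225, -849.31931827,  605.96572575]), 'rotation': array([-1.95600827,  0.64575599, -0.37097049])}
```

View pics/top0.png

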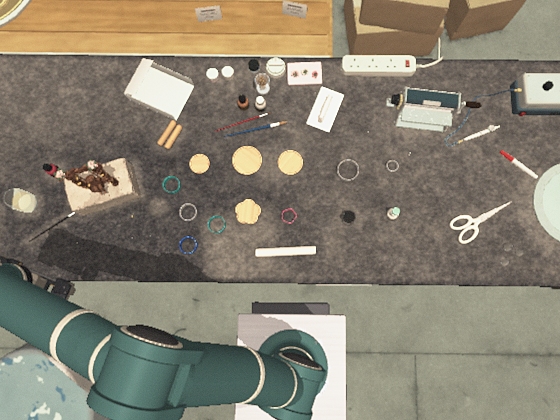

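View pics/side0.png

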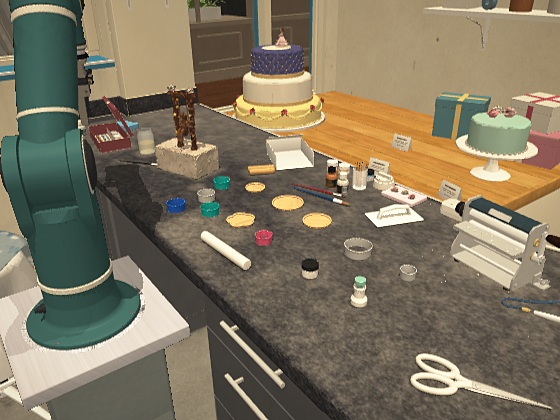

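The top picture shows (pixel u,v):
- **Cutters:** medium ring (188,212), large ring (347,169), small ring (393,166), pink blossom (289,215).
- **Dishes:** small (199,163), large (247,160), medium (290,162), flower (248,211).
- **Leave alone:** pot (347,215), plunger (393,213), and the turquoise/blue look-alikes around the medium ring.

The side picture agrees: medium (206,196), large (358,248), small (408,271), blossom (263,237).

```bash
cat > h.py <<'E'
import numpy as np, cv2
from scipy.spatial.transform import Rotation as R
from workcell import manip, eyes
def ray(f,u,v):
    d=R.from_rotvec(f["rotation"]).as_matrix()@np.array([(u-f["cx"])/f["fx"],(v-f["cy"])/f["fy"],1.]); return f["eye"],d/np.linalg.norm(d)
def plane(f,u,v,z):
    e,d=ray(f,u,v); return e+d*(z-e[2])/d[2]
def tri(f,p,g,q):
    a,d=ray(f,*p); b,e=ray(g,*q); s=np.linalg.lstsq(np.c_[d,-e],b-a,rcond=None)[0]
    P,Q=a+d*s[0],b+e*s[1]; return (P+Q)/2,np.linalg.norm(P-Q)
def proj(f,P):
    c=R.from_rotvec(f["rotation"]).as_matrix().T@(np.asarray(P,float)-f["eye"]); return c[0]/c[2]*f["fx"]+f["cx"],c[1]/c[2]*f["fy"]+f["cy"]
def crop(n,x,y,w,h,s,out):
    f=eyes.grab_frame(n); cv2.imwrite(out,cv2.resize(f["img"][y:y+h,x:x+w,::-1],None,fx=s,fy=s,interpolation=cv2.INTER_CUBIC)); return f
E
python3 - <<'E'
from h import *
crop("top",155,140,260,120,3,"pics/topc.png"); crop("side",150,160,290,160,2.75,"pics/sidec.png")
E
```

```text
(no output)
```

View pics/topc.png

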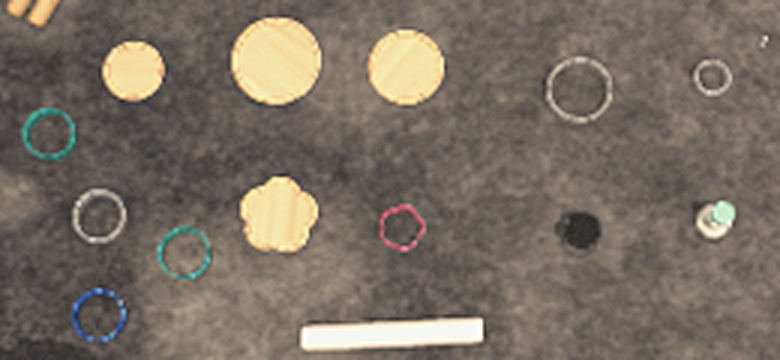

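View pics/sidec.png

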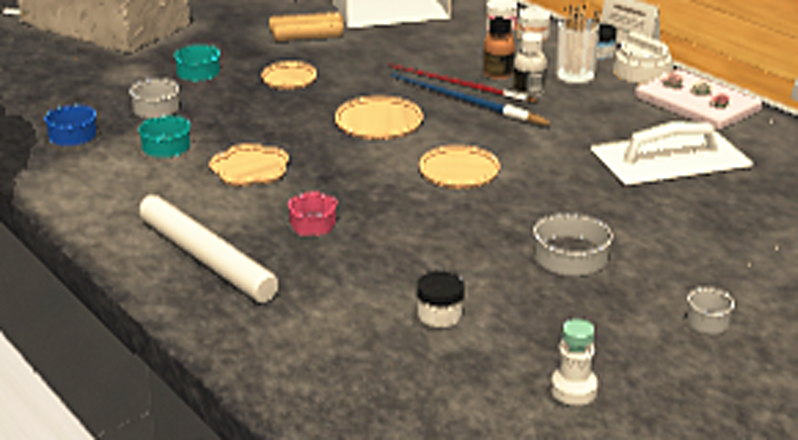

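```bash
cat >> h.py <<'E'
ring=lambda I:((cv2.absdiff(I,cv2.medianBlur(I,41)).max(2)>45)).astype(np.uint8)
def masks(I):
    hsv=cv2.cvtColor(I,cv2.COLOR_RGB2HSV); h,s,v=cv2.split(hsv)
    yel=((h>10)&(h<28)&(s>70)&(v>150)); pink=((h>160)&(s>100)&(v>80)); 
    met=((s<45)&(v>120))
    return dict(yel=yel,pink=pink,met=met)
def blob(m,p,r,join=3):
    """hull of the masked pixels near p"""
    w=np.zeros(m.shape,np.uint8); cv2.circle(w,tuple(int(round(a)) for a in p),r,1,-1)
    m=cv2.morphologyEx((m&(w>0)).astype(np.uint8),cv2.MORPH_CLOSE,np.ones((join,join),np.uint8))
    c=max(cv2.findContours(m,cv2.RETR_EXTERNAL,cv2.CHAIN_APPROX_NONE)[0],key=cv2.contourArea)
    x,y,W,H=cv2.boundingRect(c); return c,(x,y,W,H),cv2.minEnclosingCircle(c)
E
python3 - <<'E'
from h import *
from scipy.optimize import brentq
t=eyes.grab_frame("top"); s=eyes.grab_frame("side"); mt=masks(t["img"]); ms=masks(s["img"])
T=dict(d_small=("yel",(199,163),16,(255,187)),d_large=("yel",(247,160),20,(287.5,203)),d_med=("yel",(290,162),18,(317,220)),d_blos=("yel",(248,211),18,(240.5,219.5)),
 small=("met",(393,166),11,(408,271)),med=("met",(188,212),13,(206,195)),large=("met",(348,170),15,(358,248)),blos=("pink",(289,216),12,(263.5,237)))
for n,(k,p,r,q) in T.items():
    c,bb,(cc,cr)=blob(mt[k],p,r); c2,b2,_=blob(ms[k],q,28)
    ctr=(bb[0]+(bb[2]-1)/2,bb[1]+(bb[3]-1)/2)
    R0=None
    u=b2[0]+(b2[2]-1)/2
    if k=="yel": ctr=tuple(cc); P,e=tri(t,ctr,s,(u,b2[1]+(b2[3]-1)/2)); h=P[2]; note=e; P=plane(t,*ctr,5)
    else:
        P=plane(t,*ctr,12); dia=max(bb[2:])*np.linalg.norm(P-t["eye"])/t["fx"]
        d=P-s["eye"]; d[2]=0; d/=np.linalg.norm(d)
        fb=lambda h:proj(s,plane(t,*ctr,12)*[1,1,0]+[0,0,h]+d*(cr*3/2-1)*0+d*(dia/2-1.5))[1]-b2[1]
        h=brentq(fb,-20,70); note=dia
        P2=plane(s,u,b2[1]+(b2[3]-1)/2,h/2); 
        note=(round(dia,1),P2.round(1))
    print(n,"px",np.round(ctr,1),bb,"enc",np.round(cc,1),round(cr,1),"side",b2,"XY",P.round(1),"h",round(h,1),note)
E
```

```text
d_small px [199.  163.1] (189, 154, 21, 20) enc [199.  163.1] 10.2 side (248, 164, 27, 10) XY [604.1 295.1   5. ] h 69.5 30.816949922643236
d_large px [246.5 159.5] (232, 146, 30, 29) enc [246.5 159.5] 15.0 side (272, 195, 32, 16) XY [617.6 147.3   5. ] h 2.4 2.110736514633401
d_med px [289.8 162. ] (277, 150, 26, 25) enc [289.8 162. ] 12.8 side (302, 213, 30, 16) XY [611.3  12.1   5. ] h 2.5 1.9379488277725287
d_blos px [247.3 211.7] (235, 199, 26, 25) enc [247.3 211.7] 13.2 side (226, 212, 29, 16) XY [452.6 140.3   5. ] h 3.8 1.5989241420338647
small px [392. 165.] (383, 156, 19, 19) enc [392.9 165.5] 10.0 side (406, 272, 7, 3) XY [ 603.4 -304.7   12. ] h -7.3 (np.float64(60.4), array([ 620.9, -295.1,   -3.7]))
med px [187.5 211.5] (179, 203, 18, 18) enc [187.7 211.7] 9.1 side (197, 192, 3, 4) XY [449.8 322.   12. ] h 9.3 (np.float64(56.0), array([444. , 358.7,   4.6]))
large px [349.  168.5] (336, 157, 27, 24) enc [347.8 170. ] 14.3 side (345, 245, 7, 6) XY [ 590.7 -171.3   12. ] h -2.8 (np.float64(84.5), array([ 587.8, -136.2,   -1.4]))
blos px [289.  215.5] (282, 208, 15, 16) enc [288.3 215.6] 7.8 side (255, 230, 18, 16) XY [441.2  12.6  12. ] h 19.1 (np.float64(48.7), array([443.1,  13.2,   9.5]))
```

```bash
python3 - <<'E'
from h import *
from scipy.optimize import brentq
t=eyes.grab_frame("top"); s=eyes.grab_frame("side")
def light(I,k): 
    g=I.min(2).astype(int); return (g-cv2.medianBlur(I.min(2),41))>k
c,b,_=blob(masks(s["img"])["yel"],(255,187),13); cc=(199,163.1); print("dsmall side",b,tri(t,cc,s,(b[0]+(b[2]-1)/2,b[1]+(b[3]-1)/2)))
for n,p,r,q,rs,kt,ks in (("small",(392.5,165.7),9,(408,272),12,30,22),("med",(188,212),12,(206,195),14,30,22),("large",(348,170),14,(358,248),18,30,22)):
    for dk in (0,10,20):
        c,bb,(cc,cr)=blob(light(t["img"],kt+dk),p,r); c2,b2,_=blob(light(s["img"],ks+dk),q,rs,5)
        ctr=(bb[0]+(bb[2]-1)/2,bb[1]+(bb[3]-1)/2); P=plane(t,*ctr,12); dia=max(bb[2:])*np.linalg.norm(P-t["eye"])/t["fx"]
        d=P-s["eye"]; d[2]=0; d/=np.linalg.norm(d); f=lambda h:proj(s,P*[1,1,0]+[0,0,h]+d*(dia/2-2))[1]-b2[1]
        h=brentq(f,-60,90); print(n,bb,np.round(cc,1),round(cr,1),"side",b2,P.round(1),"dia",round(dia),"h",round(h,1),plane(s,b2[0]+(b2[2]-1)/2,b2[1]+(b2[3]-1)/2,12).round(1))
E
```

```text
dsmall side (245, 182, 20, 10) (array([604.7475732 , 294.60048783,   5.59247075]), np.float64(1.5022254841931337))
small (386, 160, 13, 12) [392.1 165.3] 6.1 side (400, 264, 17, 17) [ 601.8 -304.6   12. ] dia 41 h 20.8 [ 602.7 -305.5   12. ]
small (386, 160, 13, 12) [392.1 165.3] 6.1 side (400, 264, 17, 17) [ 601.8 -304.6   12. ] dia 41 h 20.8 [ 602.7 -305.5   12. ]
small (388, 168, 10, 4) [392.5 168.5] 4.5 side (400, 264, 17, 16) [ 589.1 -305.8   12. ] dia 32 h 29.4 [ 604.2 -304.2   12. ]
med (179, 203, 18, 18) [187.5 211.5] 9.2 side (197, 186, 18, 17) [449.8 322.   12. ] dia 56 h 29.1 [452.8 326.8  12. ]
med (179, 203, 18, 18) [187.4 211.6] 9.0 side (197, 188, 18, 15) [449.8 322.   12. ] dia 56 h 22.6 [449.3 320.6  12. ]
med (179, 203, 18, 18) [187.4 211.6] 9.0 side (197, 188, 18, 15) [449.8 322.   12. ] dia 56 h 22.6 [449.3 320.6  12. ]
large (337, 159, 22, 22) [347.7 169.2] 11.1 side (344, 237, 32, 23) [ 587.4 -166.7   12. ] dia 69 h 23.4 [ 591.5 -170.1   12. ]
large (337, 159, 22, 22) [347.6 169.5] 10.9 side (344, 237, 29, 23) [ 587.4 -166.7   12. ] dia 69 h 23.4 [ 588.7 -167.9   12. ]
large (338, 159, 17, 9) [346. 164.] 8.5 side (344, 238, 29, 22) [ 608.1 -162.2   12. ] dia 53 h 15.7 [ 587.1 -169.5   12. ]
```

Both views agree to about 2 mm. Positions (x,y) in mm:

| Size | Cutter | Dish |
|---|---|---|
| Small | 602,-305 | 604,295 |
| Medium | 450,321 | 611,12 |
| Large | 588,-168 | 617,147 |
| Blossom | 441,13 | 453,140 |

Measured heights are about 19–23 mm for the cutters and 3–5 mm for the dishes. I start with the medium cutter, closing the fingers along y.

```bash
python3 -m handwheel '[[0,0,0.41,0.74,-0.95,0,0.6],[0,0,0.41,0.74,-0.95,0,0.6],[0,0,0.41,0.74,-0.95,0,0.6],[0,0,0.41,0.74,-0.95,0,0.6],[0,0,0.41,0.74,-0.95,0,0.6],[0,0,0.41,0.74,-0.95,0,0.6],[0,0,0.41,0.74,-0.95,0,0.6],[0,0,0.41,0.74,-0.95,0,0.6],[0,0,0.41,0.74,-0.95,0,0.6],[0,0,0.41,0.74,-0.95,0,0.6]]' 15
python3 -m handwheel '[[0,0,0,0.74,-0.95,0,0.6],[0,0,0,0.74,-0.95,0,0.6],[0,0,0,0,0,-0.8,0.6],[0,0,0,0,0,-0.8,0.6],[0,0,0,0,0,-0.8,0.6],[0,0,0,0,0,-0.8,0.6],[0,0,0,0,0,-0.8,0.6],[0,0,0,0,0,-0.8,0.6],[0,0,0,0,0,-0.8,0.6],[0,0,0,0,0,0,0.6]]'
```

```text
time_s: 1.23
tool_pos: [414.1, 369.9, 214.8]
tool_rot: [-0.001, 3.141, 0.001]
contact_force: [0.8, 0.4, 0.6]
gripper_width: 73.2
gripper_force: 0.0
time_s: 2.07
tool_pos: [448.2, 322.0, 71.2]
tool_rot: [-0.002, -3.137, 0.006]
contact_force: [0.1, -0.7, 0.0]
gripper_width: 73.6
gripper_force: 0.0
```

```bash
python3 -m handwheel '[[0,0,0,0.07,0,-0.6,0.6],[0,0,0,0,0,-0.6,0.6],[0,0,0,0,0,-0.6,0.6],[0,0,0,0,0,-0.4,0.6],[0,0,0,0,0,-0.3,0.6],[0,0,0,0,0,-0.06,0.6],[0,0,0,0,0,0,0.6],[0,0,0,0,0,0,-1],[0,0,0,0,0,0,-1],[0,0,0,0,0,0,-1]]'
python3 -m handwheel '[[0,0,0,0,0,0,-1],[0,0,0,0,0,0,-1],[0,0,0,0,0,0,-1],[0,0,0,0,0,0,-1],[0,0,0,0,0,0,-1],[0,0,0,0,0,0.2,-1],[0,0,0,0,0,0.6,-1],[0,0,0,0,0,0.6,-1],[0,0,0,0,0,0.6,-1],[0,0,0,0,0,0,-1]]'
```

```text
time_s: 2.9
tool_pos: [452.5, 323.8, 11.3]
tool_rot: [0.002, 3.141, 0.001]
contact_force: [0.7, -1.4, -0.8]
gripper_width: 55.7
gripper_force: 0.2
time_s: 3.73
tool_pos: [453.4, 325.0, 63.1]
tool_rot: [0.002, 3.138, 0.005]
contact_force: [0.3, 0.9, 0.3]
gripper_width: 47.6
gripper_force: 15.0
```

```bash
python3 - <<'E'
from h import *
crop("side",140,120,130,110,6,"pics/g1.png")
E
```

```text
(no output)
```

View pics/g1.png

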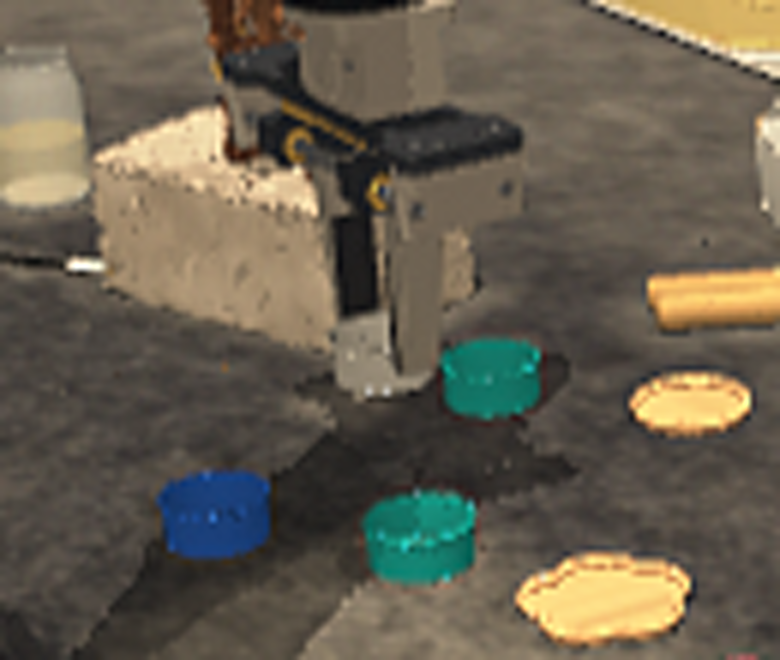

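The medium ring is held level and straight between the fingers. Now to its dish at (611,12).

```bash
python3 -m handwheel '[[0,0,0,0.46,-0.89,0,-1],[0,0,0,0.46,-0.89,0,-1],[0,0,0,0.46,-0.89,0,-1],[0,0,0,0.46,-0.89,0,-1],[0,0,0,0.46,-0.89,0,-1],[0,0,0,0.46,-0.89,0,-1],[0,0,0,0.46,-0.89,0,-1],[0,0,0,0.46,-0.89,0,-1],[0,0,0,0.46,-0.89,0,-1],[0,0,0,0.46,-0.89,0,-1]]'
python3 -m handwheel '[[0,0,0,0.46,-0.89,0,-1],[0,0,0,0.46,-0.89,0,-1],[0,0,0,0.46,-0.89,0,-1],[0,0,0,0.46,-0.89,0,-1],[0,0,0,0,0,0,-1],[0,0,0,0,0,-0.5,-1],[0,0,0,0,0,-0.5,-1],[0,0,0,0,0,0,-1],[0,0,0,0,0,0,-1],[0,0,0,0,0,0,-1]]'
python3 - <<'E'
from h import *
f=crop("side",280,150,100,90,6,"pics/g2.png")
for _ in range(4): print(manip.sense()["tool_pos"].round(1)); eyes.grab_frame("top")
E
```

```text
time_s: 4.62
tool_pos: [566.7, 99.9, 59.3]
tool_rot: [-0.002, -3.14, 0.0]
contact_force: [0.5, 1.0, -0.5]
gripper_width: 47.4
gripper_force: 15.0
time_s: 5.45
tool_pos: [612.4, 13.4, 34.9]
tool_rot: [0.001, -3.14, -0.001]
contact_force: [-0.2, 0.2, -0.1]
gripper_width: 47.7
gripper_force: 15.0
[612.9  13.1  35.5]
[613.2  12.9  35.8]
[613.3  12.7  36. ]
[613.3  12.5  36.1]
```

View pics/g2.png

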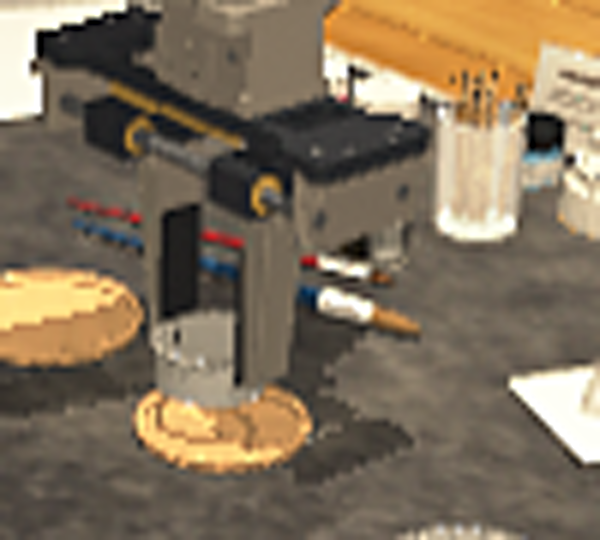

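The ring hangs level above the middle of its dish, its left edge at u≈155 and the dish spanning u≈135–310 in the crop. I lower it until it touches down, then open.

```bash
python3 -m handwheel '[[0,0,0,-0.02,0,-0.3,-1],[0,0,0,0,0,-0.3,-1],[0,0,0,0,0,-0.16,-1],[0,0,0,0,0,0,-1],[0,0,0,0,0,-0.04,-1],[0,0,0,0,0,-0.04,-1],[0,0,0,0,0,0,-1],[0,0,0,0,0,0,-1],[0,0,0,0,0,0,-1],[0,0,0,0,0,0,-1]]'
```

```text
time_s: 6.53
tool_pos: [612.7, 12.1, 14.8]
tool_rot: [0.002, 3.141, 0.0]
contact_force: [-0.2, -0.0, -1.1]
gripper_width: 47.3
gripper_force: 15.0
```

```bash
python3 -m handwheel '[[0,0,0,0,0,-0.04,-1],[0,0,0,0,0,-0.04,-1],[0,0,0,0,0,0,-1],[0,0,0,0,0,0,-1],[0,0,0,0,0,0,0.6],[0,0,0,0,0,0,0.6],[0,0,0,0,0,0,0.6],[0,0,0,0,0,0,0.6],[0,0,0,0,0,0,0.6],[0,0,0,0,0,0,0.6]]'
python3 -m handwheel '[[0,0,0,0,0,0.2,0.6],[0,0,0,0,0,0.8,0.6],[0,0,0,0,0,0.8,0.6],[0,0,0,0,0,0.8,0.6],[0,0,0,-0.95,0,0,0.6],[0,0,0,-0.95,0,0,0.6],[0,0,0,-0.95,0,0,0.6],[0,0,0,-0.95,0,0,0.6],[0,0,0,-0.95,0,0,0.6],[0,0,0,-0.95,0,0,0.6]]'
cat >> h.py <<'E'
def check(t,p,r,D,k=30):
    g=t["img"].min(2).astype(int)
E
python3 - <<'E'
from h import *
print(manip.sense()["tool_pos"]); crop("side",280,180,90,70,6,"pics/p1.png")
E
```

```text
time_s: 7.37
tool_pos: [612.4, 12.1, 12.4]
tool_rot: [-0.002, -3.141, 0.0]
contact_force: [0.6, 0.8, 0.7]
gripper_width: 73.5
gripper_force: 0.0
time_s: 8.2
tool_pos: [469.0, 12.1, 78.0]
tool_rot: [0.002, 3.141, 0.0]
contact_force: [-0.1, 0.0, 0.4]
gripper_width: 73.6
gripper_force: 0.0
[469.04178888  12.05044764  77.99153273]
```

View pics/p1.png

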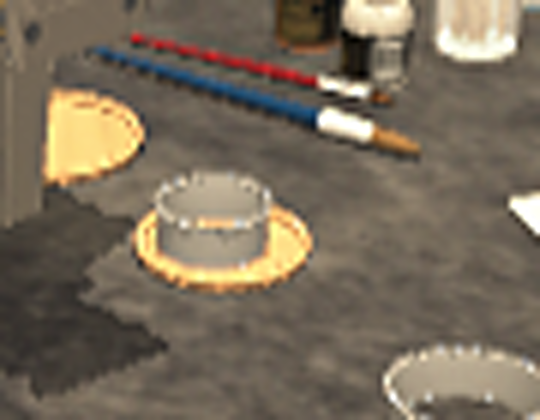

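The medium cutter stands upright and flat in its dish, about 4 mm off centre. Next is the blossom at (441,13).

```bash
python3 -m handwheel '[[0,0,0,-0.57,0.02,0,0.5],[0,0,0,-0.57,0.02,0,0.5],[0,0,0,0,0,-0.8,0.5],[0,0,0,0,0,-0.8,0.5],[0,0,0,0,0,-0.6,0.5],[0,0,0,0,0,-0.4,0.5],[0,0,0,0,0,-0.12,0.5],[0,0,0,0,0,0,0.5],[0,0,0,0,0,0,0.5],[0,0,0,0,0,0,-1]]'
python3 -m handwheel '[[0,0,0,0,0,0,-1],[0,0,0,0,0,0,-1],[0,0,0,0,0,0,-1],[0,0,0,0,0,0,-1],[0,0,0,0,0,0,-1],[0,0,0,0,0,0.2,-1],[0,0,0,0,0,0.6,-1],[0,0,0,0,0,0.6,-1],[0,0,0,0,0,0,-1],[0,0,0,0,0,0,-1]]'
python3 - <<'E'
from h import *
print(manip.sense()["tool_pos"]); crop("side",200,165,120,100,6,"pics/g3.png")
E
```

```text
time_s: 9.08
tool_pos: [442.2, 13.1, 10.3]
tool_rot: [0.002, 3.14, 0.0]
contact_force: [-0.1, -0.2, 0.8]
gripper_width: 63.6
gripper_force: 0.0
time_s: 9.92
tool_pos: [442.1, 13.2, 45.1]
tool_rot: [0.002, 3.14, 0.0]
contact_force: [-0.8, -1.0, -0.5]
gripper_width: 41.0
gripper_force: 15.0
[442.08871243  13.2070361   45.14609696]
```

View pics/g3.png

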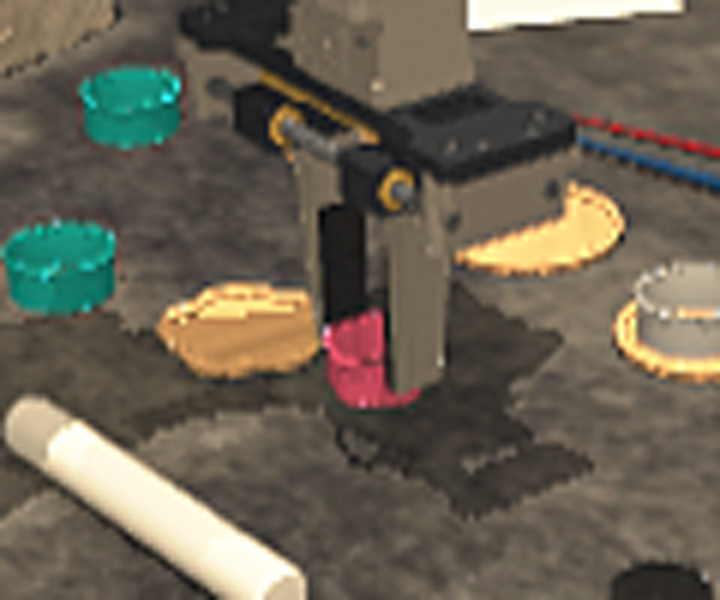

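The blossom is held level. Over to the flower dish (452.6,140).

```bash
python3 -m handwheel '[[0,0,0,0.07,0.85,0,-1],[0,0,0,0.07,0.85,0,-1],[0,0,0,0.07,0.85,0,-1],[0,0,0,0.07,0.85,0,-1],[0,0,0,0.07,0.85,0,-1],[0,0,0,0.07,0.83,0,-1],[0,0,0,0,0,0,-1],[0,0,0,0,0,-0.4,-1],[0,0,0,0,0,-0.4,-1],[0,0,0,0,0,-0.3,-1]]'
python3 -m handwheel '[[0,0,0,0,0,-0.1,-1],[0,0,0,0,0,-0.06,-1],[0,0,0,0,0,-0.04,-1],[0,0,0,0,0,0,-1],[0,0,0,0,0,0,-1],[0,0,0,0,0,0,0.5],[0,0,0,0,0,0,0.5],[0,0,0,0,0,0,0.5],[0,0,0,0,0,0,0.5],[0,0,0,0,0,0,0.5]]'
python3 -m handwheel '[[0,0,0,0,0,0.2,0.5],[0,0,0,0,0,0.8,0.5],[0,0,0,0,0,0.8,0.5],[0,0,0,0,0,0.8,0.5],[0,0,0,0.7,-0.95,0,0.9],[0,0,0,0.7,-0.95,0,0.9],[0,0,0,0.7,-0.95,0,0.9],[0,0,0,0.7,-0.95,0,0.9],[0,0,0,0.7,-0.95,0,0.9],[0,0,0,0.7,-0.95,0,0.9]]'
python3 - <<'E'
from h import *
print(manip.sense()["tool_pos"]); crop("side",200,190,90,60,6,"pics/p2.png")
E
```

```text
time_s: 10.8
tool_pos: [451.0, 138.4, 15.3]
tool_rot: [-0.004, -3.139, 0.002]
contact_force: [-0.5, 0.2, -0.6]
gripper_width: 41.0
gripper_force: 15.0
time_s: 11.63
tool_pos: [452.0, 139.9, 11.9]
tool_rot: [-0.002, -3.141, 0.0]
contact_force: [0.1, -0.5, -0.4]
gripper_width: 69.2
gripper_force: 0.0
time_s: 12.47
tool_pos: [557.8, -3.6, 77.5]
tool_rot: [0.001, 3.141, 0.0]
contact_force: [0.8, 0.0, -0.8]
gripper_width: 87.2
gripper_force: 0.0
[557.75756103  -3.59029318  77.47235524]
```

View pics/p2.png

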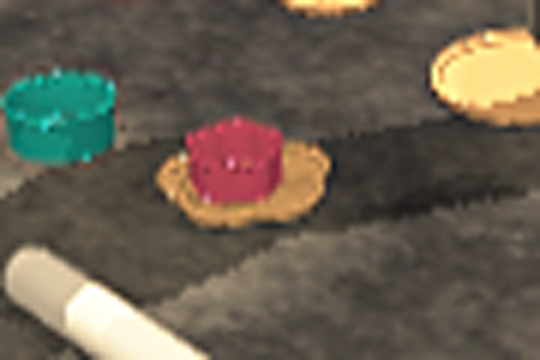

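The blossom sits flat in the flower dish. Now the large ring at (588,-167.5), with the fingers fully open.

```bash
python3 -m handwheel '[[0,0,0,0.17,-0.94,0,1],[0,0,0,0.17,-0.94,0,1],[0,0,0,0.17,-0.94,0,1],[0,0,0,0.17,-0.94,0,1],[0,0,0,0.17,-0.94,0,1],[0,0,0,0.17,-0.94,0,1],[0,0,0,0.17,-0.94,0,1],[0,0,0,0,0,0,1],[0,0,0,0,0,-0.8,1],[0,0,0,0,0,-0.6,1]]'
python3 -m handwheel '[[0,0,0,0,0,-0.5,1],[0,0,0,0,0,-0.4,1],[0,0,0,0,0,-0.3,1],[0,0,0,0,0,-0.1,1],[0,0,0,0,0,0,1],[0,0,0,0,0,0,-1],[0,0,0,0,0,0,-1],[0,0,0,0,0,0,-1],[0,0,0,0,0,0,-1],[0,0,0,0,0,0,-1]]'
python3 -m handwheel '[[0,0,0,0,0,0,-1],[0,0,0,0,0,0,-1],[0,0,0,0,0,0,-1],[0,0,0,0,0,0.2,-1],[0,0,0,0,0,0.6,-1],[0,0,0,0,0,0.6,-1],[0,0,0,0,0,0.6,-1],[0,0,0,0,0,0,-1],[0,0,0,0,0,0,-1],[0,0,0,0,0,0,-1]]'
python3 - <<'E'
from h import *
print(manip.sense()["tool_pos"]); crop("side",290,170,140,120,5,"pics/g4.png")
E
```

```text
time_s: 13.35
tool_pos: [587.1, -167.0, 42.2]
tool_rot: [0.003, 3.14, 0.0]
contact_force: [-0.5, 0.5, 0.3]
gripper_width: 92.3
gripper_force: 0.0
time_s: 14.18
tool_pos: [587.1, -167.0, 10.1]
tool_rot: [0.002, 3.141, -0.0]
contact_force: [-0.6, 0.8, 2.3]
gripper_width: 63.7
gripper_force: 15.0
time_s: 15.02
tool_pos: [586.1, -166.7, 58.8]
tool_rot: [-0.002, -3.14, -0.001]
contact_force: [0.2, -0.4, -0.8]
gripper_width: 63.9
gripper_force: 15.0
[ 586.1382516  -166.67154107   58.7980624 ]
```

View pics/g4.png

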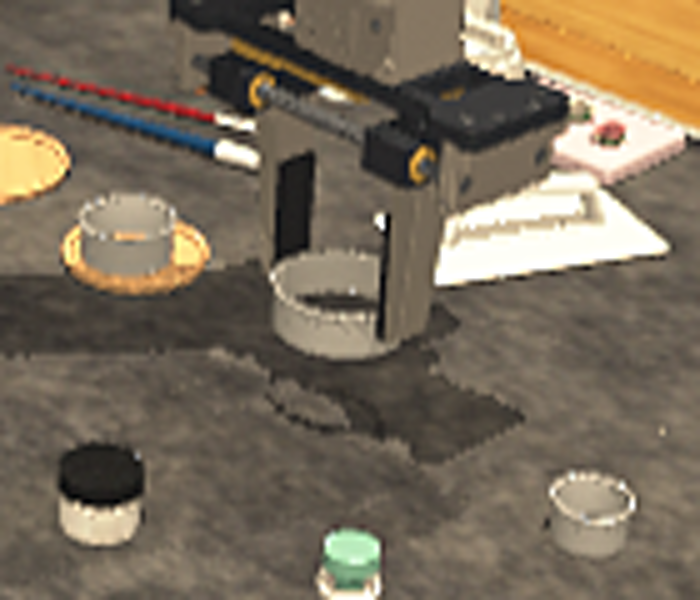

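The large ring is held level. To the large dish (617.6,147.3), passing well above the medium cutter.

```bash
python3 -m handwheel '[[0,0,0,0.08,0.9,0.2,-1],[0,0,0,0.08,0.9,0.2,-1],[0,0,0,0.08,0.9,0,-1],[0,0,0,0.08,0.9,0,-1],[0,0,0,0.08,0.9,0,-1],[0,0,0,0.08,0.9,0,-1],[0,0,0,0.08,0.9,0,-1],[0,0,0,0.08,0.9,0,-1],[0,0,0,0.08,0.9,0,-1],[0,0,0,0.08,0.9,0,-1]]'
python3 -m handwheel '[[0,0,0,0.08,0.9,0,-1],[0,0,0,0.08,0.9,0,-1],[0,0,0,0.08,0.9,0,-1],[0,0,0,0.08,0.86,0,-1],[0,0,0,0.05,0,0,-1],[0,0,0,0,0,-0.6,-1],[0,0,0,0,0,-0.6,-1],[0,0,0,0,0,-0.5,-1],[0,0,0,0,0,-0.3,-1],[0,0,0,0,0,0,-1]]'
python3 -m handwheel '[[0,0,0,0,0,-0.16,-1],[0,0,0,0,0,-0.08,-1],[0,0,0,0,0,-0.04,-1],[0,0,0,0,0,0,-1],[0,0,0,0,0,0,-1],[0,0,0,0,0,0,0.95],[0,0,0,0,0,0,0.95],[0,0,0,0,0,0,0.95],[0,0,0,0,0,0,0.95],[0,0,0,0,0,0,0.95]]'
python3 -m handwheel '[[0,0,0,0,0,0.2,0.95],[0,0,0,0,0,0.8,0.95],[0,0,0,0,0,0.8,0.95],[0,0,0,0,0,0.8,0.95],[0,0,0,-0.08,-0.95,0,0.95],[0,0,0,-0.08,-0.95,0,0.95],[0,0,0,-0.08,-0.95,0,0.95],[0,0,0,-0.08,-0.95,0,0.95],[0,0,0,-0.08,-0.95,0,0.95],[0,0,0,-0.08,-0.95,0,0.95]]'
python3 -m handwheel '[[0,0,0,0,-0.95,0,0.5],[0,0,0,0,-0.95,0,0.5],[0,0,0,0,-0.95,0,0.5],[0,0,0,0,-0.95,0,0.5],[0,0,0,0,-0.95,0,0.5],[0,0,0,0,-0.95,0,0.5],[0,0,0,0,-0.95,0,0.5],[0,0,0,0,-0.95,0,0.5],[0,0,0,0,-0.95,0,0.5],[0,0,0,0,-0.95,0,0.5]]'
python3 - <<'E'
from h import *
print(manip.sense()["tool_pos"]); crop("side",220,160,140,100,5,"pics/p3.png")
E
```

```text
time_s: 15.9
tool_pos: [606.0, 59.1, 68.3]
tool_rot: [-0.002, -3.139, 0.001]
contact_force: [-0.1, 0.8, -0.5]
gripper_width: 63.7
gripper_force: 15.0
time_s: 16.73
tool_pos: [614.3, 146.0, 17.1]
tool_rot: [-0.003, -3.137, 0.002]
contact_force: [0.3, 0.1, -1.3]
gripper_width: 63.4
gripper_force: 15.0
time_s: 17.57
tool_pos: [616.0, 147.2, 12.6]
tool_rot: [0.002, 3.142, 0.0]
contact_force: [-0.8, 0.6, 0.4]
gripper_width: 89.5
gripper_force: 0.0
time_s: 18.4
tool_pos: [604.0, 3.5, 78.1]
tool_rot: [0.001, 3.141, 0.0]
contact_force: [-0.3, -0.4, -0.5]
gripper_width: 89.6
gripper_force: 0.0
time_s: 19.23
tool_pos: [604.0, -234.1, 78.0]
tool_rot: [0.002, 3.141, 0.0]
contact_force: [0.7, -0.5, -0.1]
gripper_width: 69.1
gripper_force: 0.0
[ 603.99544677 -234.07571137   78.02869917]
```

View pics/p3.png

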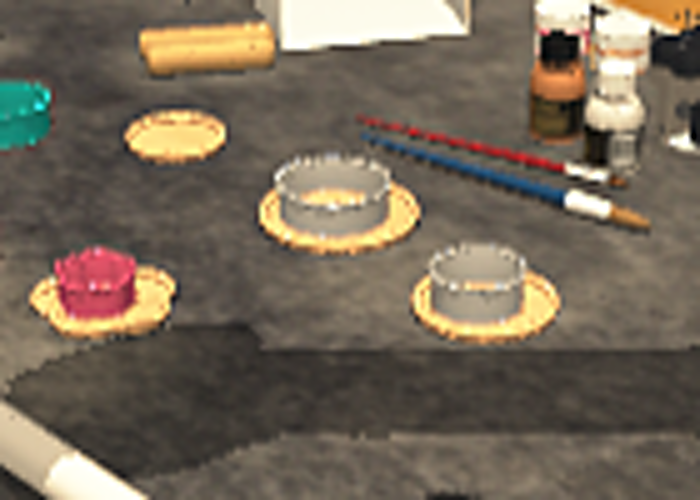

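The large cutter sits flat in its dish. Last is the small ring at (602,-305), gripped slightly lower because of its flare.

```bash
python3 -m handwheel '[[0,0,0,-0.04,-0.93,0,0.5],[0,0,0,-0.04,-0.93,0,0.5],[0,0,0,0,-0.93,0,0.5],[0,0,0,0,0,0,0.5],[0,0,0,0,0,-0.8,0.5],[0,0,0,0,0,-0.8,0.5],[0,0,0,0,0,-0.6,0.5],[0,0,0,0,0,-0.4,0.5],[0,0,0,0,0,-0.18,0.5],[0,0,0,0,0,0,0.5]]'
python3 -m handwheel '[[0,0,0,0,0,0,-1],[0,0,0,0,0,0,-1],[0,0,0,0,0,0,-1],[0,0,0,0,0,0,-1],[0,0,0,0,0,0,-1],[0,0,0,0,0,0,-1],[0,0,0,0,0,0,-1],[0,0,0,0,0,0,-1],[0,0,0,0,0,0,-1],[0,0,0,0,0,0.1,-1]]'
python3 -m handwheel '[[0,0,0,0,0,0.3,-1],[0,0,0,0,0,0.5,-1],[0,0,0,0,0,0.6,-1],[0,0,0,0,0,0.6,-1],[0,0,0,0,0,0.4,-1],[0,0,0,0,0,0,-1],[0,0,0,0,0,0,-1],[0,0,0,0,0,0,-1],[0,0,0,0,0,0,-1],[0,0,0,0,0,0,-1]]'
python3 - <<'E'
from h import *
print(manip.sense()["tool_pos"]); crop("side",350,190,100,110,5,"pics/g5.png")
E
```

```text
time_s: 20.12
tool_pos: [601.5, -302.0, 6.9]
tool_rot: [-0.001, -3.14, -0.001]
contact_force: [-0.9, 0.1, 0.4]
gripper_width: 69.3
gripper_force: 0.0
time_s: 20.95
tool_pos: [601.7, -302.5, 10.2]
tool_rot: [-0.002, -3.141, -0.001]
contact_force: [-0.2, -0.1, -0.7]
gripper_width: 33.0
gripper_force: 15.0
time_s: 21.78
tool_pos: [601.4, -302.4, 69.7]
tool_rot: [-0.002, -3.14, -0.001]
contact_force: [0.3, -0.2, -0.8]
gripper_width: 33.3
gripper_force: 15.0
[ 601.42752564 -302.39892947   69.65517541]
```

View pics/g5.png

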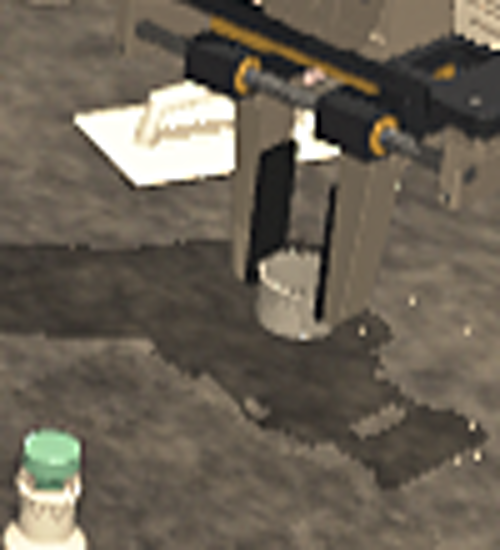

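The small ring is held level. Carry it to the small dish (604.4,294.8).

```bash
python3 -m handwheel '[[0,0,0,0,0.6,0,-1],[0,0,0,0,0.96,0,-1],[0,0,0,0,0.96,0,-1],[0,0,0,0,0.96,0,-1],[0,0,0,0,0.96,0,-1],[0,0,0,0,0.96,0,-1],[0,0,0,0,0.96,0,-1],[0,0,0,0,0.96,0,-1],[0,0,0,0,0.96,0,-1],[0,0,0,0,0.96,0,-1]]'
python3 -m handwheel '[[0,0,0,0,0.96,0,-1],[0,0,0,0,0.96,0,-1],[0,0,0,0,0.96,0,-1],[0,0,0,0,0.96,0,-1],[0,0,0,0,0.96,0,-1],[0,0,0,0,0.96,0,-1],[0,0,0,0,0.96,0,-1],[0,0,0,0,0.96,0,-1],[0,0,0,0,0.96,0,-1],[0,0,0,0,0.96,0,-1]]'
python3 -m handwheel '[[0,0,0,0.1,0.96,0,-1],[0,0,0,0,0.96,0,-1],[0,0,0,0,0.96,0,-1],[0,0,0,0,0.96,0,-1],[0,0,0,0,0.6,0,-1],[0,0,0,0,0,-0.6,-1],[0,0,0,0,0,-0.6,-1],[0,0,0,0,0,-0.5,-1],[0,0,0,0,0,0,-1],[0,0,0,0,0,0,-1]]'
python3 - <<'E'
from h import *
for _ in range(4): eyes.grab_frame("top")
print(manip.sense()["tool_pos"])
E
```

```text
time_s: 22.67
tool_pos: [601.5, -69.1, 70.4]
tool_rot: [-0.0, -3.141, -0.001]
contact_force: [0.5, -0.9, -0.8]
gripper_width: 33.1
gripper_force: 15.0
time_s: 23.5
tool_pos: [600.9, 170.7, 70.4]
tool_rot: [-0.0, -3.141, -0.001]
contact_force: [0.4, 0.3, -0.0]
gripper_width: 33.1
gripper_force: 15.0
time_s: 24.33
tool_pos: [603.8, 277.8, 26.6]
tool_rot: [-0.004, -3.139, 0.003]
contact_force: [0.3, -0.2, -0.0]
gripper_width: 32.8
gripper_force: 15.0
[605.25810864 279.10248382  28.9050623 ]
```

```bash
python3 -m handwheel '[[0,0,0,0,0.32,0,-1],[0,0,0,-0.02,0.31,0,-1],[0,0,0,0,0,0,-1],[0,0,0,0,0,-0.3,-1],[0,0,0,0,0,-0.2,-1],[0,0,0,0,0,-0.12,-1],[0,0,0,0,0,-0.06,-1],[0,0,0,0,0,-0.02,-1],[0,0,0,0,0,0,-1],[0,0,0,0,0,0,-1]]'
python3 -m handwheel '[[0,0,0,0,0,0,0.4],[0,0,0,0,0,0,0.4],[0,0,0,0,0,0,0.4],[0,0,0,0,0,0,0.4],[0,0,0,0,0,0,0.4],[0,0,0,0,0,0.2,0.4],[0,0,0,0,0,0.8,0.4],[0,0,0,0,0,0.8,0.4],[0,0,0,0,0,0.8,0.4],[0,0,0,0,0,0.8,0.4]]'
python3 -m handwheel '[[0,0,0,-0.9,0.2,0.3,0.4],[0,0,0,-0.9,0.2,0.3,0.4],[0,0,0,-0.9,0.2,0.3,0.4],[0,0,0,-0.9,0.2,0.3,0.4],[0,0,0,-0.9,0.5,0.3,0.4],[0,0,0,-0.9,0.5,0.3,0.4],[0,0,0,-0.6,0.7,0,0.4],[0,0,0,-0.6,0.7,0,0.4],[0,0,0,0,0.7,0,0.4],[0,0,0,0,0.7,0,0.4]]'
python3 - <<'E'
from h import *
t=crop("top",155,140,260,100,3,"pics/end.png"); s=crop("side",200,160,140,100,5,"pics/ends.png")
E
```

```text
time_s: 25.37
tool_pos: [603.4, 294.7, 11.5]
tool_rot: [-0.002, -3.14, 0.001]
contact_force: [-5.2, -1.6, 9.4]
gripper_width: 32.9
gripper_force: 15.0
time_s: 26.2
tool_pos: [604.0, 295.0, 96.7]
tool_rot: [0.002, 3.142, -0.0]
contact_force: [0.0, -0.3, -0.5]
gripper_width: 64.2
gripper_force: 0.0
time_s: 27.03
tool_pos: [438.0, 411.3, 141.4]
tool_rot: [-0.001, 3.141, 0.001]
contact_force: [0.7, 0.9, -0.2]
gripper_width: 64.1
gripper_force: 0.0
```

View pics/end.png

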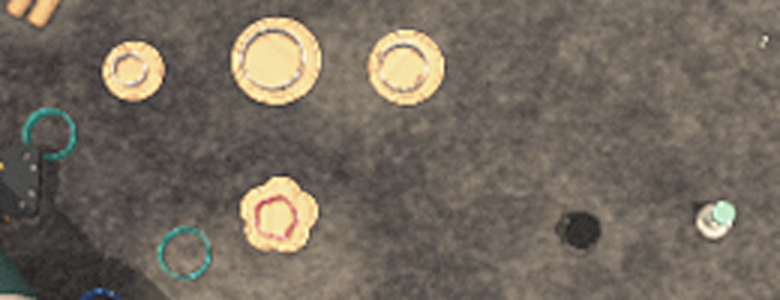

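View pics/ends.png

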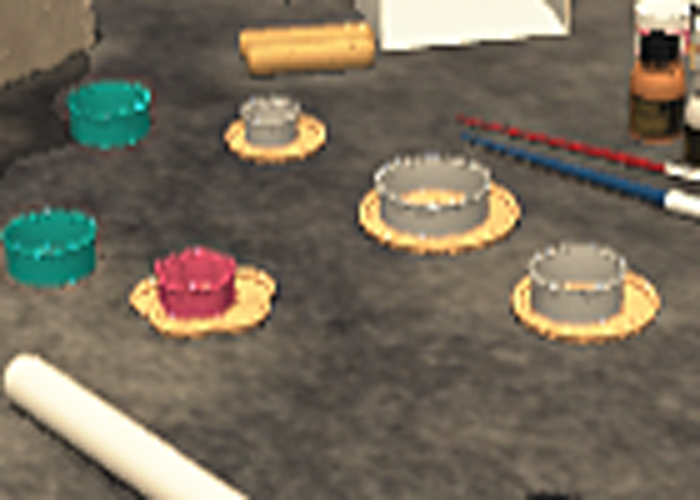

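All four cutters stand upright and flat, centred to a few millimetres (crop centres: small 130,69; large 274,60; medium 403,67; blossom 276,216). The pot (580,230) and plunger (715,220) have not moved, so I'm handing in.

```bash
python3 -c "
from workcell import manip
print(manip.sign_off())"
```

```text
the job is handed in; nothing more can be done
None
```

I put all four cutters upright in their own dishes, left the plunger cutter and pot where they were, and handed the job in at about 27 s; no verdict came back.

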